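# Move the rolling stock to the storage rack in reverse order

### The job

Move the four model rail vehicles from the blue carrier to the plywood rack, one to a lane, in reverse order: the vehicle next to the carrier's red block goes to the lane farthest from the rack's red block, and so on, until the one farthest from the carrier's red block stands next to the rack's red block. Each must stand upright on its wheels, lengthwise between the ribs and about in the middle of its lane, either way round. Do not knock the glue pot over or push it away.

Things in the scene. Friction and masses are not known exactly. Their poses are not given: they have to be found in the camera images.
- loco: Black model steam locomotive with red wheels, 77 mm long, 26 mm wide, 36 mm high, about 80 g, loose. Grip it across its flat sides (24 mm apart), near mid-length, 10 to 30 mm above its underside. Origin: centre of its underside; y along its length, x across, z up. At the start it stands in its cradle on the blue carrier. Which end points which way does not matter.
- yellow_tank: Yellow model tank wagon, the shortest vehicle, 61 mm long, 26 mm wide, 36 mm high, about 80 g, loose. Grip it across its flat sides (24 mm apart), near mid-length, 10 to 30 mm above its underside. Origin: centre of its underside; y along its length, x across, z up. At the start it stands in its cradle on the blue carrier. Which end points which way does not matter.
- silver_tank: Silver-grey model tank wagon, 91 mm long, 26 mm wide, 36 mm high, about 80 g, loose. Grip it across its flat sides (24 mm apart), near mid-length, 10 to 30 mm above its underside. Origin: centre of its underside; y along its length, x across, z up. At the start it stands in its cradle on the blue carrier. Which end points which way does not matter.
- red_van: Dark red model box van, 91 mm long, 28 mm wide, 36 mm high, about 80 g, loose. Grip it across its flat sides (24 mm apart), near mid-length, 10 to 30 mm above its underside. Origin: centre of its underside; y along its length, x across, z up. At the start it stands in its cradle on the blue carrier. Which end points which way does not matter.
- cradle_loco: Fixed cradle on the blue carrier that holds the loco at the start and marks its place in the row: green floor 112 x 44 mm between white ribs 4 mm high (all four alike). Origin: centre of its underside, 10 mm above the bench; floor at z = 6 mm. x along the cradle, y along the row (62 mm pitch) toward the carrier's red block, z up.
- cradle_yellow_tank: Fixed cradle on the blue carrier that holds the yellow tank at the start and marks its place in the row: green floor 112 x 44 mm between white ribs 4 mm high (all four alike). Origin: centre of its underside, 10 mm above the bench; floor at z = 6 mm. x along the cradle, y along the row (62 mm pitch) toward the carrier's red block, z up.
- cradle_silver_tank: Fixed cradle on the blue carrier that holds the silver tank at the start and marks its place in the row: green floor 112 x 44 mm between white ribs 4 mm high (all four alike). Origin: centre of its underside, 10 mm above the bench; floor at z = 6 mm. x along the cradle, y along the row (62 mm pitch) toward the carrier's red block, z up.
- cradle_red_van: Fixed cradle on the blue carrier that holds the red van at the start and marks its place in the row: green floor 112 x 44 mm between white ribs 4 mm high (all four alike). Origin: centre of its underside, 10 mm above the bench; floor at z = 6 mm. x along the cradle, y along the row (62 mm pitch) toward the carrier's red block, z up.
- rack: Fixed plywood rack, 150 x 266 x 10 mm, a red block (8 mm high) along its +y end. Origin: centre of its underside, on the bench; x along the lanes, y across them toward the red block, z up. Four grey lanes, 112 x 44 mm, centred at x = 0, y = -93, -31, 31, 93 mm, floor at z = 16 mm, between wooden ribs 4 mm above the floor. The lane at y = 93 is next to the red block.
- glue_pot: Small brown glue pot with a white lid, 38 mm across, 46 mm high, loose on the bench behind the carrier and the rack. Origin: centre of its underside.

How it is judged:
By the outcome, as a careful person would: the job done as asked, in the order asked, and still so for the second after the job is handed in, with the robot touching nothing.
It also fails if it takes over 104 s, if anything falls off the work surface, if the arm or the gripper's body presses on something with over 40 N, if the wrist force passes 120 N, or if a joint passes its speed limit or range.

### The arm

A 6-joint arm with a two-finger parallel gripper is mounted at the origin on a cart in front of the work surface, level with it; the furniture and walls round the work are solid. World frame = base frame: x ahead of the robot, y to its left, z up, the work surface at z = 0. Lengths are in m, angles in degrees, forces in N, time in s.
With the tool pointing down it reaches from about 0.375 to 0.925 m from the base axis. Payload 5.7 kg.
Tool frame: the origin (TCP) lies on the centre line of the jaws, within the pads' length; the fingertips stand env.tcp_to_tips ahead of it and the grasp point (between the pads) lies 5 mm behind it (env.tcp_to_tips is the distance from the TCP to the fingertips, in m); z points along the fingers, y is the line along which they close (so a half turn about z gives the same grasp; the last joint's range is limited). The gripper opens to 88 mm and grips with 3 to 60 N. Pads are 20 mm wide; open, the fingers measure 115 mm over their backs; the gripper's body (75 mm by 178 mm) begins 61 mm behind the grasp point.
Start: joints at [-69.792, 20.558, 86.54, -0, 72.909, -6.595], TCP at [0.271, -0.536, 0.237] pointing down, gripper open.
Joint ranges: [-170.27, 170.27], [-57.76, 135], [12.27, 136.19], [-55.21, 235.2], [11.17, 155.16], [-170.74, 170.74]. Speed limits (degrees/s): [136.94, 136.94, 180, 180, 180, 180].

### API

Orientations are given as [roll, pitch, yaw] about the fixed x, y, z axes, in that order (R = Rz(yaw) Ry(pitch) Rx(roll)).
In Python, from workcell import env gives the robot as it stands.
- The arm moves only by the tool move_arm, never from a script. Its argument "steps" is a list of rows, each a list of 3 entries, a list of its own where there are three numbers: the shift along the tool's x, y, z as a fraction of full scale, then the turn, a rotation vector about the tool's x, y, z as a fraction of full scale, then the closure, from -1 (fully open) to 1 (shut), so that 0 is half open. A call has 1 to 12 rows; each row is the pose to reach, as a shift and turn from the pose commanded when the call began, along the tool's axes at that moment, turning the shorter way round; what a row does not reach only later rows make up. Full scale, the value 1, is 0.5 m for a shift and 180 degrees for a turn. A row lasts 1/12 s, in which the tool goes at most 41.7 mm and 7.16 degrees, less where a joint would pass 70% of its speed; a pose out of reach is approached as far as the arm can. A call with a number of a shift or a turn outside -1 to 1 is refused whole. A call with a gripper value outside its range is refused whole. The fingers move at their own pace and stop on an object; "force" is the grip in N (left out, the last holds). Time passes only in rows, so rows that repeat a pose let the fingers close. It gives the time, the measured TCP pose, the force, the opening and the grip force at its end, in the units of the state.
- env.observe(): the state, without advancing time (a new reading comes with each control period).
- env.read_camera(name): name is "scene" or "top" or "wrist"; returns a dict with "color" (480x640x3 uint8, blue, green, red), "camera_matrix" (3x3 intrinsics, pixels), "k1" (the pictures are not rectified: a ray, as slopes to the right and down, at radius r is drawn at 1 + k1 r^2 times it, then the intrinsics apply), "rvec" (rotation vector, rad) and "tvec" (3), from world to camera coordinates, as OpenCV has them. Camera axes: x right, y down, z forward; pixel columns grow to the right and rows downward; lengths in m; the calibration is good to about 2 mm. A picture is of the moment at which its call begins. There is no depth.
- env.finish_job(): hands the job in; it is judged then, once.
The state is a dict: "time_s": time; "q": joint angles; "joint_velocities": joint speeds; "tau": joint torques, N m; "position": TCP position; "tool_rot": TCP orientation; "ft_force": force on the tool from outside, world axes, zero at the start; "wrist_torque": the same for the moment, N m; "width": opening from 0.0 (shut) to 1.0 (fully open); "finger_force": force on a finger pad.
Only numpy, scipy, OpenCV 4.12 (cv2) and the standard library are available. Lean on these libraries where they do the work, as an engineer would, in place of code of your own. Each camera call takes 0.05 s, during which the arm holds its last target. There are 200 camera calls.

## Working session

There is one attempt and no reset: what is moved stays moved. The work goes in short steps, Python scripts to look and compute and a tool call to move; the robot and the scene stay as the last step left them, time stands still between calls to the robot, and variables do not carry over. Pictures are saved under pics/ and viewed, at most 14 in all, crops included, and the job is handed in when it is done.

Besides the shell and the picture viewer there is one more tool, called after "Emit:" by a JSON object that holds its "fn" and its "kwargs". move_arm: Moves the arm, as the interface text tells. Its arguments: {"type":"object","properties":{"steps":{"type":"array","items":{"type":"array"}},"force":{"type":"number"}},"required":["steps"]}

```bash
ls; mkdir -p pics
python3 - <<'E'
from workcell import env
import cv2
print(env.tcp_to_tips); o=env.observe(); print({k:o[k] for k in('time_s','position','tool_rot','width')})
for n in('top','scene'):
    d=env.read_camera(n); cv2.imwrite(f'pics/{n}0.png',d['color']); print(n,d['camera_matrix'],d['k1'],d['rvec'],d['tvec'])
E
```

```text
pics
0.014
{'time_s': 0.0, 'position': array([ 0.27030711, -0.5349048 ,  0.23582801]), 'tool_rot': array([-1.79896605e+02, -1.15991734e-02,  2.68022315e+01]), 'width': 0.9962100992408968}
top [[598.71869548   0.         316.16168808]
 [  0.         598.71869548 248.55999503]
 [  0.           0.           1.        ]] -0.15324992123204062 [ 2.08133703 -2.14572318  0.22353377] [0.06100278 0.59388277 1.32873256]
scene [[471.25496613   0.         319.07600514]
 [  0.         471.25496613 244.45910509]
 [  0.           0.           1.        ]] -0.0012186462819147139 [ 0.7629282  -2.62844336  1.08438631] [0.5575773  0.24377041 0.81201271]
```

View pics/top0.png

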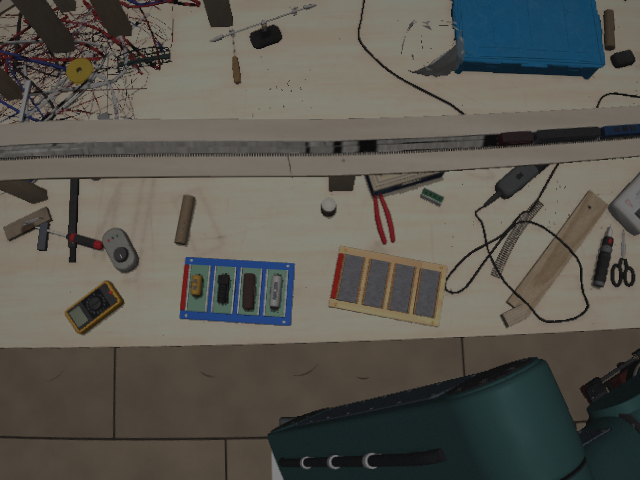

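View pics/scene0.png

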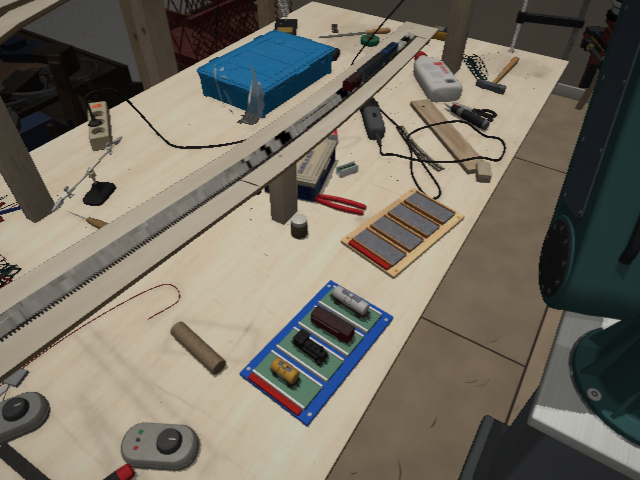

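The top view shows the carrier at about (237,292) with its red block on the left. From the red block the order is yellow, loco, red van, silver. The rack is at about (388,287) with its red block on the left, and the pot is at (328,207). I'll enlarge these for measuring.

Run:
```python
import cv2
a=cv2.imread('pics/top0.png')
cv2.imwrite('pics/c1.png',cv2.resize(a[250:335,172:304],None,fx=6,fy=6,interpolation=cv2.INTER_CUBIC))
cv2.imwrite('pics/c2.png',cv2.resize(a[240:335,322:454],None,fx=6,fy=6,interpolation=cv2.INTER_CUBIC))
```

```text
(no output)
```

View pics/c1.png

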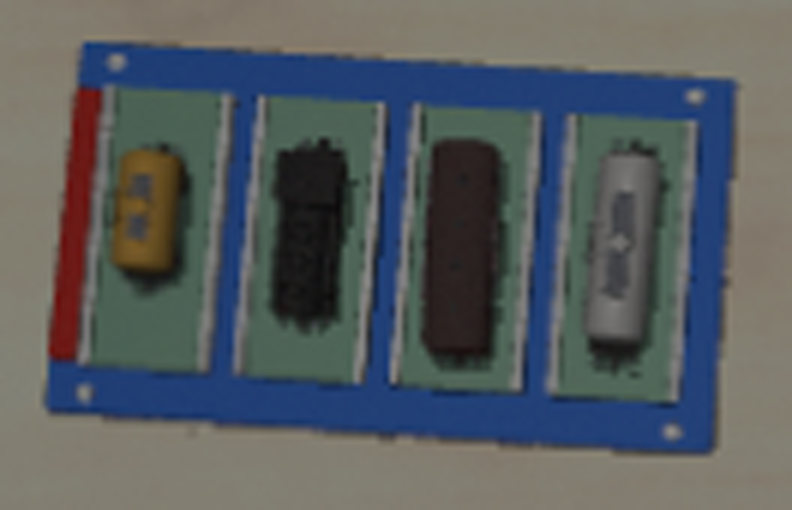

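View pics/c2.png

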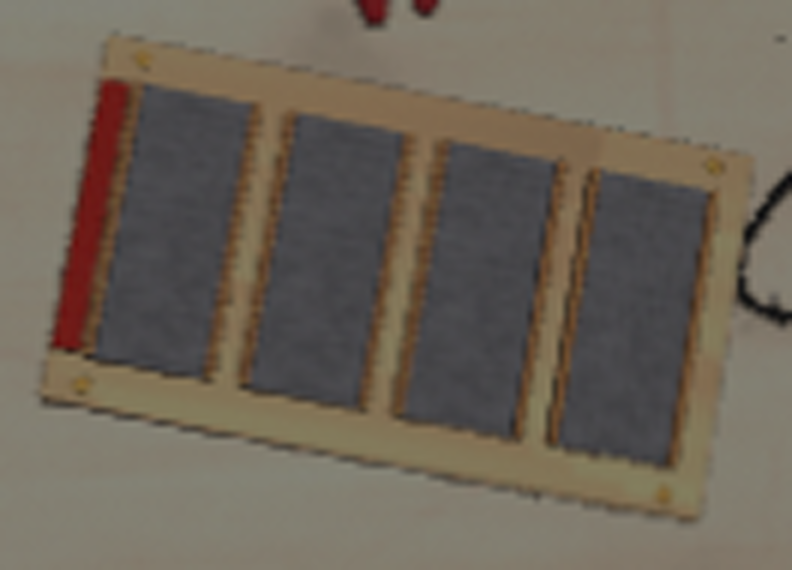

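The carrier crop gives the plate corners and the vehicle roof ends, and the rack crop gives the plate and lane corners, all read by eye. Next I'll fit poses to these points.

```bash
cat > h.py <<'E'
import numpy as np, cv2
from workcell import env
from scipy.spatial.transform import Rotation as Ro
def cal(d): return d['camera_matrix'],np.array([d['k1'],0,0,0,0.]),cv2.Rodrigues(np.array(d['rvec'],float))[0],np.array(d['tvec'],float).ravel()
def back(uv,z,c):
    K,D,R,t=c; p=cv2.undistortPoints(np.array(uv,float).reshape(-1,1,2),K,D).reshape(-1,2)
    r=np.c_[p,np.ones(len(p))]@R; o=-R.T@t; s=(z-o[2])/r[:,2]; return (o+s[:,None]*r)[:,:2]
def fit(M,W):  # rigid 2D world = c + R(a) M
    M,W=np.array(M,float),np.array(W); m,w=M.mean(0),W.mean(0); a,b=M-m,W-w
    th=np.arctan2((a[:,0]*b[:,1]-a[:,1]*b[:,0]).sum(),(a*b).sum()); c,s=np.cos(th),np.sin(th)
    R=np.array([[c,-s],[s,c]]); C=w-R@m; return C,np.degrees(th),W-(C+M@R.T)
E
python3 - <<'E'
from h import *
d=env.read_camera('top'); c=cal(d); np.set_printoptions(precision=4,suppress=True)
f=lambda p,o,z: back(np.array(p)/6+o-.4,z,c)
o1,o2=np.array([172,250]),np.array([322,240])
mk=[[.075,.133],[.075,-.133],[-.075,-.133],[-.075,.133]]
C,th,r=fit(mk,f([(82,42),(737,80),(714,453),(46,410)],o1,.010)); print('carrier',C,th,r*1e3)
R=lambda a:np.array([[np.cos(a),-np.sin(a)],[np.sin(a),np.cos(a)]])
print('cradles',[C+R(np.radians(th))@[0,y] for y in(.093,.031,-.031,-.093)])
C,th,r=fit(mk,f([(110,37),(750,155),(697,520),(42,402)],o2,.010)); print('rack',C,th,r*1e3)
print('lanes',[C+R(np.radians(th))@[0,y] for y in(.093,.031,-.031,-.093)])
for n,p in dict(yel=[(152,148),(143,272)],loco=[(315,143),(305,325)],van=[(466,141),(456,354)],sil=[(625,155),(615,345)]).items():
    w=f(p,o1,.050); e=w[0]-w[1]; print(n,w.mean(0),np.linalg.norm(e),np.degrees(np.arctan2(e[1],e[0])))
print('pot',back([(328,205)],.046,c),'viaduct',back([(328,180),(328,150)],0.1,c))
o=-c[2].T@c[3];print('cam',o)
E
```

```text
carrier [0.5102 0.2342] -5.042995541009297 [[-0.4902 -0.1306]
 [-0.5012  0.5599]
 [ 0.3535 -0.0496]
 [ 0.638  -0.3798]]
cradles [array([0.5184, 0.3269]), array([0.5129, 0.2651]), array([0.5075, 0.2034]), array([0.502 , 0.1416])]
rack [ 0.5104 -0.127 ] -12.315813108452513 [[-0.5243 -1.921 ]
 [-0.1263  1.9557]
 [ 0.9318  1.4564]
 [-0.2812 -1.4911]]
lanes [array([ 0.5302, -0.0362]), array([ 0.517 , -0.0968]), array([ 0.5038, -0.1573]), array([ 0.4905, -0.2179])]
yel [0.5208 0.3247] 0.04866194607491956 -3.752467677023939
loco [0.5098 0.2611] 0.07105507104209945 -3.236932609934424
van [0.5029 0.2025] 0.08290435472426991 -3.2283328876880786
sil [0.5002 0.1411] 0.0738731608161972 -4.0140079951358105
pot [[0.7042 0.0113]] viaduct [[0.7489 0.0108]
 [0.823  0.0081]]
cam [0.3095 0.0521 1.4225]
```

```bash
cat >> h.py <<'E'
def rel(p0,y0,p1,y1):
    "tool-down pose (p,yaw) -> shift and turn fractions"
    R=Ro.from_euler('xyz',[180,0,y0],degrees=True); return np.round(R.inv().apply(np.subtract(p1,p0))/.5,4).tolist(), round(-(y1-y0)/180,4)
def absp(p0,y0,s,t):
    R=Ro.from_euler('xyz',[180,0,y0],degrees=True); return np.round(np.array(p0)+R.apply(s)*.5,4), y0-180*t
E
python3 -c "
from h import *
print(rel([.271,-.536,.237],26.80,[.48,-.127,.30],-12.3))"
```

```text
([0.7419, -0.5417, -0.126], 0.2172)
```

Emit:
{"fn": "move_arm", "kwargs": {"steps": [[[0.742,-0.542,-0.126],[0,0,0.217],-0.1],[[0.742,-0.542,-0.126],[0,0,0.217],-0.1],[[0.742,-0.542,-0.126],[0,0,0.217],-0.1],[[0.742,-0.542,-0.126],[0,0,0.217],-0.1],[[0.742,-0.542,-0.126],[0,0,0.217],-0.1],[[0.742,-0.542,-0.126],[0,0,0.217],-0.1],[[0.742,-0.542,-0.126],[0,0,0.217],-0.1],[[0.742,-0.542,-0.126],[0,0,0.217],-0.1],[[0.742,-0.542,-0.126],[0,0,0.217],-0.1],[[0.742,-0.542,-0.126],[0,0,0.217],-0.1],[[0.742,-0.542,-0.126],[0,0,0.217],-0.1],[[0.742,-0.542,-0.126],[0,0,0.217],-0.1]]}}

```text
time_s: 1.15
position: [0.4814, -0.1218, 0.3005]
tool_rot: [-179.9, -0.1, -12.1]
ft_force: [-0.2, -0.4, -0.2]
width: 0.551
finger_force: 0.0
```

Run:
```python
from h import *
d=env.read_camera('wrist'); cv2.imwrite('pics/w1.png',d['color']); np.savez('w1.npz',**d)
print(env.observe()['position'],env.observe()['tool_rot'],rel([.48,-.127,.30],-12.3,[.48,.235,.30],-4.3))
```

```text
[ 0.48134516 -0.1223387   0.3003462 ] [-1.79893686e+02 -8.89546501e-02 -1.20061818e+01] ([-0.1542, -0.7074, -0.0], -0.0444)
```

View pics/w1.png

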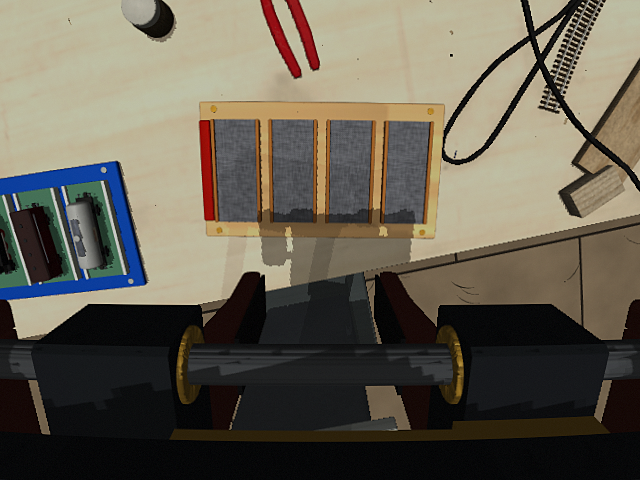

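The wrist view over the rack shows plate corners at about (201,102), (444,105), (435,238) and (208,236), and the pot at (150,15), well clear. I'll fit these and move on to the carrier.

```bash
python3 - <<'E'
from h import *
np.set_printoptions(precision=4,suppress=True)
d=dict(np.load('w1.npz')); c=cal(d)
mk=[[.075,.133],[.075,-.133],[-.075,-.133],[-.075,.133]]
C,th,r=fit(mk,back([(200.5,102),(444,105),(435,239),(208,236)],.010,c)); print('rack',C,th,r*1e3)
E
python3 -c "
from h import *
a=cv2.imread('pics/w1.png')[95:245,195:450]; cv2.imwrite('pics/w1c.png',cv2.resize(a,None,fx=3.1,fy=3.1,interpolation=cv2.INTER_CUBIC))"
```

```text
rack [ 0.5112 -0.1291] -12.647939183870411 [[-0.7086 -1.2804]
 [-0.2446  2.4419]
 [ 0.3953  0.6108]
 [ 0.5579 -1.7723]]
```

View pics/w1c.png

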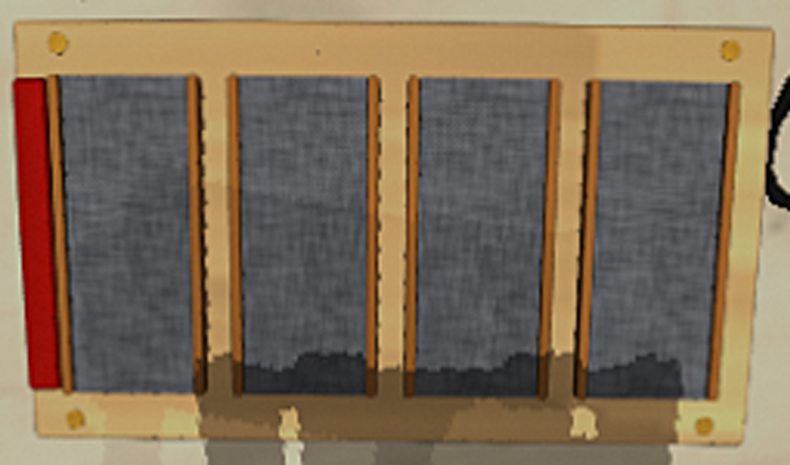

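Emit:
{"fn": "move_arm", "kwargs": {"steps": [[[-0.154,-0.707,0],[0,0,-0.044],-0.1],[[-0.154,-0.707,0],[0,0,-0.044],-0.1],[[-0.154,-0.707,0],[0,0,-0.044],-0.1],[[-0.154,-0.707,0],[0,0,-0.044],-0.1],[[-0.154,-0.707,0],[0,0,-0.044],-0.1],[[-0.154,-0.707,0],[0,0,-0.044],-0.1],[[-0.154,-0.707,0],[0,0,-0.044],-0.1],[[-0.154,-0.707,0],[0,0,-0.044],-0.1],[[-0.154,-0.707,0],[0,0,-0.044],-0.1],[[-0.154,-0.707,0],[0,0,-0.044],-0.1],[[-0.154,-0.707,0],[0,0,-0.044],-0.1],[[-0.154,-0.707,0],[0,0,-0.044],-0.1]]}}

```text
time_s: 2.2
position: [0.4793, 0.2339, 0.2992]
tool_rot: [179.9, 0.0, -4.3]
ft_force: [0.2, -0.2, -0.6]
width: 0.552
finger_force: 0.0
```

The enlarged crop puts the lane centres at about (128,234), (304,236), (481,238) and (655,241). I'll use them in the fit and take the view over the carrier.

Run:
```python
from h import *
np.set_printoptions(precision=4,suppress=True)
d=dict(np.load('w1.npz')); c=cal(d)
w=back(np.array([(128,234),(304,236),(481,238),(655,241)])/3.1+[195,95]-.3,.018,c)
C,th,r=fit([[0,y] for y in(.093,.031,-.031,-.093)],w); print('rack',C,th,r*1e3,w)
d=env.read_camera('wrist'); np.savez('w2.npz',**d); a=d['color']; cv2.imwrite('pics/w2.png',a[60:280,180:480])
cv2.imwrite('pics/w2c.png',cv2.resize(a[80:260,180:460],None,fx=2.8,fy=2.8,interpolation=cv2.INTER_CUBIC)); print(env.observe()['position'])
```

```text
rack [ 0.5135 -0.1288] -12.77972250790072 [[ 0.0405  0.0341]
 [-0.0804 -0.0427]
 [-0.0189 -0.2742]
 [ 0.0589  0.2828]] [[ 0.5341 -0.038 ]
 [ 0.5203 -0.0986]
 [ 0.5066 -0.1593]
 [ 0.493  -0.2192]]
[0.4793 0.2336 0.2993]
```

View pics/w2c.png

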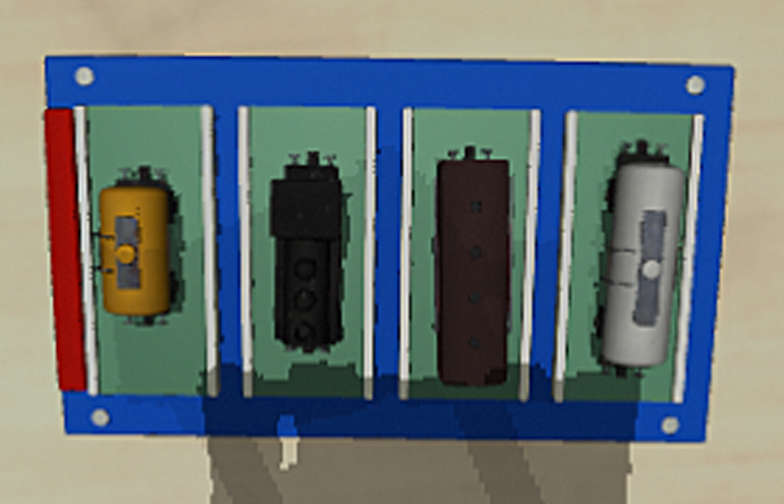

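The carrier view is sharp. Roof ends are: yellow (136,186)-(137,315), loco (307,165)-(306,345), van (474,159)-(473,386), silver (656,166)-(635,367).

Run:
```python
from h import *
np.set_printoptions(precision=4,suppress=True)
d=dict(np.load('w2.npz')); c=cal(d); g=lambda p,z: back(np.array(p)/2.8+[180,80]-.3,z,c)
w=g([(147,250),(308,252),(469,254),(632,256)],.018); C,th,r=fit([[0,y] for y in(.093,.031,-.031,-.093)],w); print('carrier',C,th,r*1e3,w)
for n,p in dict(yel=[(136,186),(137,315)],loco=[(307,165),(306,345)],van=[(474,159),(473,386)],sil=[(656,166),(635,367)]).items():
    w=g(p,.051); e=w[0]-w[1]; print(n,w.mean(0),np.linalg.norm(e),np.degrees(np.arctan2(e[1],e[0])))
print('yellow underframe/buffers', g([(145,170),(139,322)],.026))
print('loco buffers', g([(313,152),(309,352)],.026),'van top buf',g([(470,150)],.026),'sil',g([(641,143),(619,375)],.026))
```

```text
carrier [0.513 0.233] -5.0573985883509565 [[ 0.2022  1.0334]
 [-0.0706  0.4388]
 [-0.111   0.0279]
 [-0.0206 -1.5001]] [[0.5214 0.3267]
 [0.5156 0.2643]
 [0.5101 0.2022]
 [0.5048 0.1389]]
yel [0.5231 0.3231] 0.04593922349801919 -6.914119712516636
loco [0.5164 0.2624] 0.06400238426710936 -5.675877495321293
van [0.5053 0.2031] 0.08130530775016628 -3.620058330768203
sil [0.5031 0.1411] 0.072165709780461 -7.371095390302527
yellow underframe/buffers [[0.5515 0.3219]
 [0.4947 0.3315]]
loco buffers [[0.5529 0.2584]
 [0.4779 0.2669]] van top buf [[0.5492 0.2   ]] sil [[0.5473 0.136 ]
 [0.4597 0.1468]]
```

```bash
python3 -c "
from h import *
for z in(.10,.037):print(rel([.48,.235,.30],-4.3,[.523,.3245,z],-7.5))"
```

```text
([0.0723, -0.1849, 0.4], 0.0178)
([0.0723, -0.1849, 0.526], 0.0178)
```

Emit:
{"fn": "move_arm", "kwargs": {"steps": [[[0.072,-0.185,0.4],[0,0,0.018],-0.1],[[0.072,-0.185,0.4],[0,0,0.018],-0.1],[[0.072,-0.185,0.4],[0,0,0.018],-0.1],[[0.072,-0.185,0.4],[0,0,0.018],-0.1],[[0.072,-0.185,0.4],[0,0,0.018],-0.1],[[0.072,-0.185,0.4],[0,0,0.018],-0.1],[[0.072,-0.185,0.4],[0,0,0.018],-0.1],[[0.072,-0.185,0.45],[0,0,0.018],-0.1],[[0.072,-0.185,0.5],[0,0,0.018],-0.1],[[0.072,-0.185,0.526],[0,0,0.018],-0.1],[[0.072,-0.185,0.526],[0,0,0.018],-0.1],[[0.072,-0.185,0.526],[0,0,0.018],-0.1]], "force": 15}}

```text
time_s: 3.25
position: [0.5229, 0.3239, 0.0384]
tool_rot: [-180.0, -0.0, -7.6]
ft_force: [-0.4, 0.2, 0.3]
width: 0.551
finger_force: 0.0
```

Run:
```python
from h import *
d=env.read_camera('wrist'); a=d['color']; np.savez('w3.npz',**d); cv2.imwrite('pics/w3.png',a); print(env.observe()['position'],env.observe()['ft_force'])
```

```text
[0.52354765 0.32447948 0.03893586] [0.18562484 1.87146091 0.01793487]
```

View pics/w3.png

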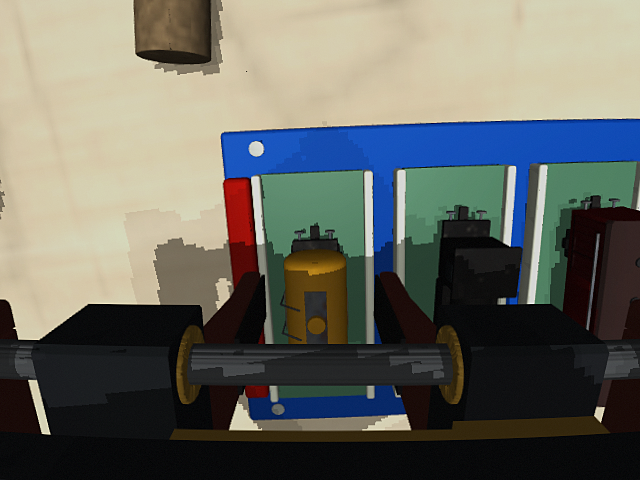

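The yellow tank sits centred between the open fingers, with its dome at (316,325) and the jaws at about 265 and 375. Closing and lifting.

Emit:
{"fn": "move_arm", "kwargs": {"steps": [[[0,0,0],[0,0,0],1],[[0,0,0],[0,0,0],1],[[0,0,0],[0,0,0],1],[[0,0,0],[0,0,0],1],[[0,0,0],[0,0,0],1],[[0,0,0],[0,0,0],1],[[0,0,-0.05],[0,0,0],1],[[0,0,-0.1],[0,0,0],1],[[0,0,-0.146],[0,0,0],1],[[0,0,-0.146],[0,0,0],1]], "force": 15}}

```text
time_s: 4.13
position: [0.5248, 0.3264, 0.114]
tool_rot: [-179.8, -0.3, -7.6]
ft_force: [0.0, 0.6, -1.4]
width: 0.275
finger_force: 14.8
```

Run:
```python
from h import *
d=env.read_camera('wrist'); a=d['color']; cv2.imwrite('pics/w4.png',a); print(env.observe()['position'],env.observe()['tool_rot'])
print(rel([.523,.3245,.11],-7.54,[.50,.05,.11],-10),rel([.50,.05,.11],-10,[.492,-.219,.11],-12.7))
```

```text
[0.52386571 0.3259216  0.11196385] [-179.83744364   -0.23615352   -7.56813645]
([0.0264, 0.5503, 0.0], 0.0137) ([0.0777, 0.5326, 0.0], 0.015)
```

View pics/w4.png

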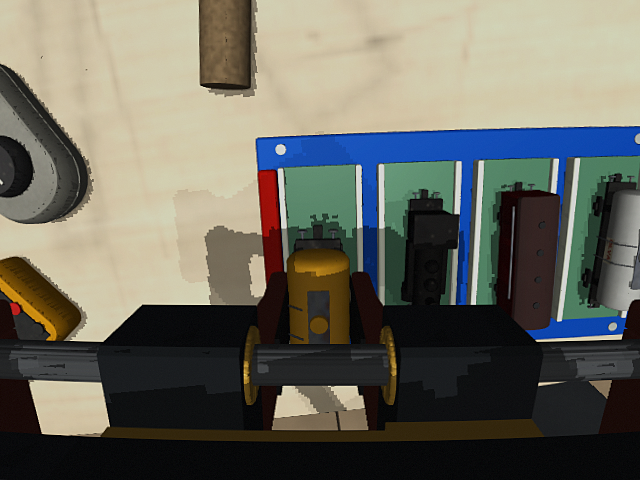

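The yellow tank is held straight and level (24 mm opening). Carrying it to the far lane.

Emit:
{"fn": "move_arm", "kwargs": {"steps": [[[0.026,0.55,0],[0,0,0.014],1],[[0.026,0.55,0],[0,0,0.014],1],[[0.026,0.55,0],[0,0,0.014],1],[[0.026,0.55,0],[0,0,0.014],1],[[0.026,0.55,0],[0,0,0.014],1],[[0.026,0.55,0],[0,0,0.014],1],[[0.026,0.55,0],[0,0,0.014],1],[[0.026,0.55,0],[0,0,0.014],1],[[0.026,0.55,0],[0,0,0.014],1],[[0.026,0.55,0],[0,0,0.014],1],[[0.026,0.55,0],[0,0,0.014],1]]}}

```text
time_s: 5.1
position: [0.4985, 0.0517, 0.1091]
tool_rot: [-180.0, 0.1, -10.0]
ft_force: [-0.0, 0.5, -1.0]
width: 0.277
finger_force: 14.8
```

Emit:
{"fn": "move_arm", "kwargs": {"steps": [[[0.078,0.533,0],[0,0,0.015],1],[[0.078,0.533,0],[0,0,0.015],1],[[0.078,0.533,0],[0,0,0.015],1],[[0.078,0.533,0],[0,0,0.015],1],[[0.078,0.533,0],[0,0,0.015],1],[[0.078,0.533,0],[0,0,0.015],1],[[0.078,0.533,0],[0,0,0.015],1],[[0.078,0.533,0],[0,0,0.015],1],[[0.078,0.533,0],[0,0,0.015],1],[[0.078,0.533,0],[0,0,0.015],1],[[0.078,0.533,0.06],[0,0,0.015],1],[[0.078,0.533,0.06],[0,0,0.015],1]]}}

```text
time_s: 6.1
position: [0.4884, -0.2151, 0.0767]
tool_rot: [-179.9, 0.3, -12.7]
ft_force: [-1.5, 0.8, -1.9]
width: 0.271
finger_force: 14.8
```

Run:
```python
from h import *
d=env.read_camera('wrist'); a=d['color']; cv2.imwrite('pics/w5.png',a); print(env.observe()['position'],env.observe()['tool_rot'])
```

```text
[ 0.48848278 -0.21523817  0.07788503] [-179.86825792    0.33272085  -12.65769182]
```

View pics/w5.png

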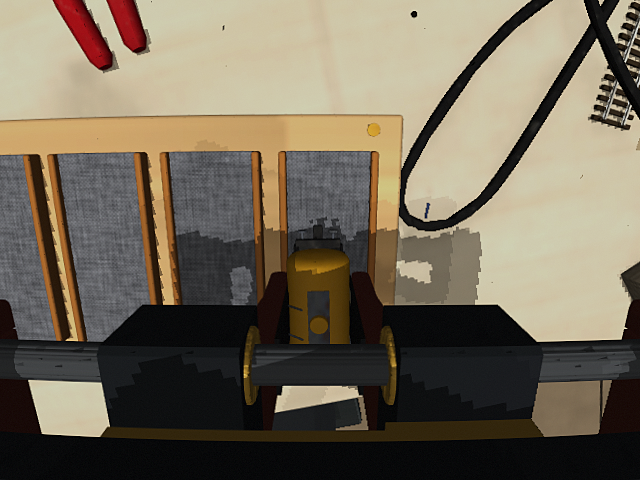

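The lane's ribs are at 286 and 374 (centre about 330) and the tank is at 319, so it is about 5 mm off to the left. The measured pose says the same: it lags the command. I'll let it settle for a row and read again.

Emit:
{"fn": "move_arm", "kwargs": {"steps": [[[0,0,0],[0,0,0],1],[[0,0,0],[0,0,0],1]]}}

```text
time_s: 6.32
position: [0.4909, -0.2177, 0.0804]
tool_rot: [-180.0, -0.0, -12.7]
ft_force: [-0.3, 0.2, -1.2]
width: 0.277
finger_force: 14.8
```

Run:
```python
from h import *
o=env.observe();d=env.read_camera('wrist'); p=env.observe()['position']; print(o['position'],o['joint_velocities'],o['q'],p)
c=cal(d); print(back([(286,200),(374,200)],.020,c), back([(319,255)],.095,c))
print(rel(p,-12.7,[.492,-.219,.08],-12.7))
```

```text
[ 0.49087034 -0.21765484  0.08037763] [-0.61292123 -0.31860947 -0.5735843  -0.06285182 -0.31779778 -0.01572173] [-3.12911424e+01  2.65711307e+01  1.03576971e+02  1.16535645e-02
  4.98406448e+01  7.14150374e+01] [ 0.49108844 -0.21808376  0.08059023]
[[ 0.52898839 -0.20687721]
 [ 0.51860686 -0.25299157]] [[ 0.51703085 -0.22246508]]
([0.0022, 0.0014, 0.0012], -0.0)
```

It was only lag: the arm has settled within 1 mm and the rib estimate agrees. Lowering and releasing.

Emit:
{"fn": "move_arm", "kwargs": {"steps": [[[0.001,0.001,0.04],[0,0,0],1],[[0.001,0.001,0.07],[0,0,0],1],[[0.001,0.001,0.085],[0,0,0],1],[[0.001,0.001,0.085],[0,0,0],1],[[0.001,0.001,0.085],[0,0,0],1],[[0.001,0.001,0.085],[0,0,0],1],[[0.001,0.001,0.085],[0,0,0],1]]}}

```text
time_s: 6.95
position: [0.4912, -0.2193, 0.0378]
tool_rot: [180.0, -0.1, -12.8]
ft_force: [0.7, -0.4, -0.7]
width: 0.271
finger_force: 14.9
```

Emit:
{"fn": "move_arm", "kwargs": {"steps": [[[0,0,0],[0,0,0],-0.1],[[0,0,0],[0,0,0],-0.1],[[0,0,0],[0,0,0],-0.1],[[0,0,0],[0,0,0],-0.1],[[0,0,-0.05],[0,0,0],-0.1],[[0,0,-0.1],[0,0,0],-0.1],[[0,0,-0.165],[0,0,0],-0.1],[[0,0,-0.165],[0,0,0],-0.1],[[0,0,-0.165],[0,0,0],-0.1]]}}

```text
time_s: 7.7
position: [0.4922, -0.22, 0.1215]
tool_rot: [179.9, -0.2, -12.8]
ft_force: [0.9, 0.0, 0.5]
width: 0.548
finger_force: 0.0
```

Run:
```python
from h import *
o=env.observe();print(o['position'])
d=env.read_camera('wrist'); cv2.imwrite('pics/w6.png',d['color']); np.savez('w6.npz',**d)
q=([.4925,-.2195,.12],-12.7); v=([.49,.03,.12],-9)
print(rel(*q,*v)); 
for z in(.12,.037):print(rel(*v,[.5155,.2625,z],-6))
for y,l in((-6,'a'),):print(rel([.5155,.2625,.037],-6,[.49,.03,.11],-9),rel([.49,.03,.11],-9,[.506,-.1585,.11],-12.7),rel([.49,.03,.11],-9,[.506,-.1585,.037],-12.7))
```

```text
[ 0.49224492 -0.21998685  0.12145356]
([-0.1146, -0.4857, -0.0], -0.0206)
([-0.0224, -0.4673, -0.0], -0.0167)
([-0.0224, -0.4673, 0.166], -0.0167)
([-0.0021, 0.4678, -0.146], 0.0167) ([0.0906, 0.3674, 0.0], 0.0206) ([0.0906, 0.3674, 0.146], 0.0206)
```

View pics/w6.png

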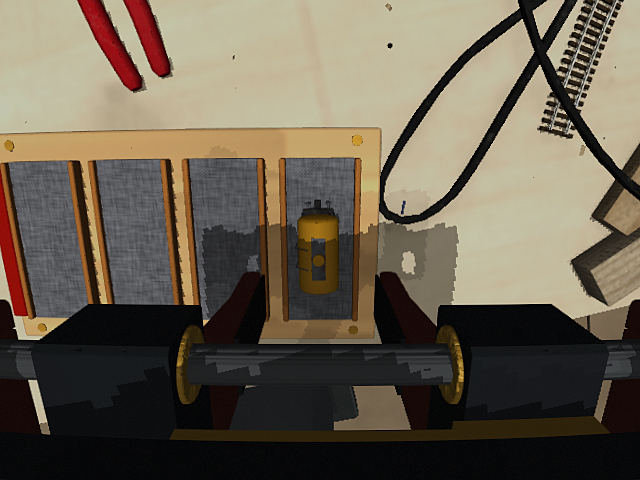

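The yellow tank (320,245) stands upright and mid-lane in the far lane, ribs at 283 and 358. Now the loco.

Emit:
{"fn": "move_arm", "kwargs": {"steps": [[[-0.115,-0.486,0],[0,0,-0.021],-0.1],[[-0.115,-0.486,0],[0,0,-0.021],-0.1],[[-0.115,-0.486,0],[0,0,-0.021],-0.1],[[-0.115,-0.486,0],[0,0,-0.021],-0.1],[[-0.115,-0.486,0],[0,0,-0.021],-0.1],[[-0.115,-0.486,0],[0,0,-0.021],-0.1],[[-0.115,-0.486,0],[0,0,-0.021],-0.1],[[-0.115,-0.486,0],[0,0,-0.021],-0.1],[[-0.115,-0.486,0],[0,0,-0.021],-0.1],[[-0.115,-0.486,0],[0,0,-0.021],-0.1]]}}

```text
time_s: 8.58
position: [0.4883, 0.0295, 0.119]
tool_rot: [180.0, 0.1, -9.1]
ft_force: [0.3, 0.3, 0.5]
width: 0.55
finger_force: 0.0
```

Emit:
{"fn": "move_arm", "kwargs": {"steps": [[[-0.022,-0.467,0],[0,0,-0.017],-0.1],[[-0.022,-0.467,0],[0,0,-0.017],-0.1],[[-0.022,-0.467,0],[0,0,-0.017],-0.1],[[-0.022,-0.467,0],[0,0,-0.017],-0.1],[[-0.022,-0.467,0],[0,0,-0.017],-0.1],[[-0.022,-0.467,0],[0,0,-0.017],-0.1],[[-0.022,-0.467,0],[0,0,-0.017],-0.1],[[-0.022,-0.467,0],[0,0,-0.017],-0.1],[[-0.022,-0.467,0],[0,0,-0.017],-0.1],[[-0.022,-0.467,0],[0,0,-0.017],-0.1]]}}

```text
time_s: 9.42
position: [0.5143, 0.2607, 0.1194]
tool_rot: [180.0, 0.1, -6.1]
ft_force: [0.3, 0.3, -0.1]
width: 0.548
finger_force: 0.0
```

Run:
```python
from h import *
d=env.read_camera('wrist'); cv2.imwrite('pics/w7.png',cv2.resize(d['color'][130:300,160:480],None,fx=2.4,fy=2.4)); np.savez('w7.npz',**d); o=env.observe();print(o['position'],o['tool_rot'])
```

```text
[0.51432324 0.26081948 0.11949801] [ 1.79964572e+02  4.59336855e-02 -6.09979689e+00]
```

View pics/w7.png

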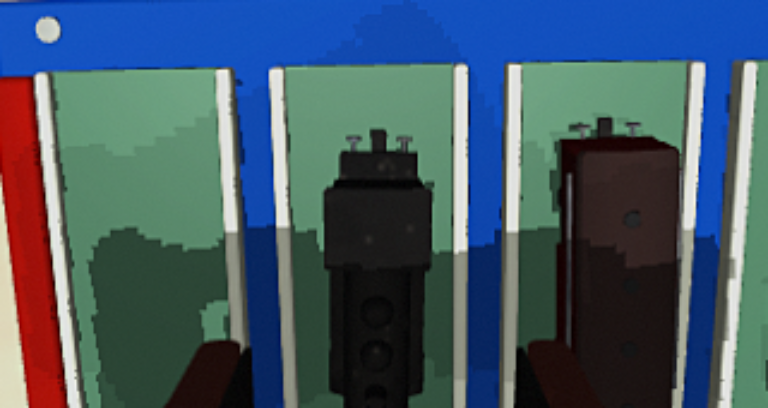

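The loco is centred under the jaws (u about 378 in the crop, jaw edges 245 and 515). Going down to grip and lift.

Emit:
{"fn": "move_arm", "kwargs": {"steps": [[[0,0,0.06],[0,0,0],-0.1],[[0,0,0.12],[0,0,0],-0.1],[[0,0,0.166],[0,0,0],-0.1],[[0,0,0.166],[0,0,0],-0.1],[[0,0,0.166],[0,0,0],-0.1],[[0,0,0.166],[0,0,0],-0.1]]}}

```text
time_s: 9.97
position: [0.5143, 0.2617, 0.0367]
tool_rot: [180.0, 0.0, -6.0]
ft_force: [-0.1, -0.2, 0.2]
width: 0.55
finger_force: 0.0
```

Emit:
{"fn": "move_arm", "kwargs": {"steps": [[[0,0,0],[0,0,0],1],[[0,0,0],[0,0,0],1],[[0,0,0],[0,0,0],1],[[0,0,0],[0,0,0],1],[[0,0,0],[0,0,0],1],[[0,0,0],[0,0,0],1],[[0,0,-0.05],[0,0,0],1],[[0,0,-0.1],[0,0,0],1],[[0,0,-0.146],[0,0,0],1],[[0,0,-0.146],[0,0,0],1]]}}

```text
time_s: 10.8
position: [0.517, 0.2641, 0.1137]
tool_rot: [-179.8, -0.4, -5.9]
ft_force: [0.9, 0.1, -0.4]
width: 0.272
finger_force: 15.0
```

Emit:
{"fn": "move_arm", "kwargs": {"steps": [[[-0.002,0.468,0],[0,0,0.017],1],[[-0.002,0.468,0],[0,0,0.017],1],[[-0.002,0.468,0],[0,0,0.017],1],[[-0.002,0.468,0],[0,0,0.017],1],[[-0.002,0.468,0],[0,0,0.017],1],[[-0.002,0.468,0],[0,0,0.017],1],[[-0.002,0.468,0],[0,0,0.017],1],[[-0.002,0.468,0],[0,0,0.017],1],[[-0.002,0.468,0],[0,0,0.017],1]]}}

```text
time_s: 11.55
position: [0.4888, 0.0307, 0.1092]
tool_rot: [-180.0, 0.0, -9.1]
ft_force: [-0.2, 0.2, -0.6]
width: 0.278
finger_force: 15.0
```

Emit:
{"fn": "move_arm", "kwargs": {"steps": [[[0.091,0.367,0],[0,0,0.021],1],[[0.091,0.367,0],[0,0,0.021],1],[[0.091,0.367,0],[0,0,0.021],1],[[0.091,0.367,0],[0,0,0.021],1],[[0.091,0.367,0],[0,0,0.021],1],[[0.091,0.367,0],[0,0,0.021],1],[[0.091,0.367,0],[0,0,0.021],1],[[0.091,0.367,0],[0,0,0.021],1],[[0.091,0.367,0.06],[0,0,0.021],1],[[0.091,0.367,0.06],[0,0,0.021],1],[[0.091,0.367,0.06],[0,0,0.021],1],[[0.091,0.367,0.06],[0,0,0.021],1]]}}

```text
time_s: 12.55
position: [0.505, -0.1567, 0.0799]
tool_rot: [-180.0, 0.1, -12.7]
ft_force: [0.2, 0.2, -0.9]
width: 0.273
finger_force: 15.0
```

Emit:
{"fn": "move_arm", "kwargs": {"steps": [[[0,0,0.04],[0,0,0],1],[[0,0,0.07],[0,0,0],1],[[0,0,0.085],[0,0,0],1],[[0,0,0.085],[0,0,0],1],[[0,0,0.085],[0,0,0],1],[[0,0,0.085],[0,0,0],1],[[0,0,0.085],[0,0,0],1]]}}

```text
time_s: 13.13
position: [0.5058, -0.1583, 0.038]
tool_rot: [180.0, -0.1, -12.8]
ft_force: [-0.6, -0.1, -0.6]
width: 0.269
finger_force: 15.0
```

Emit:
{"fn": "move_arm", "kwargs": {"steps": [[[0,0,0],[0,0,0],-0.1],[[0,0,0],[0,0,0],-0.1],[[0,0,0],[0,0,0],-0.1],[[0,0,0],[0,0,0],-0.1],[[0,0,-0.05],[0,0,0],-0.1],[[0,0,-0.1],[0,0,0],-0.1],[[0,0,-0.165],[0,0,0],-0.1],[[0,0,-0.165],[0,0,0],-0.1],[[0,0,-0.165],[0,0,0],-0.1]]}}

```text
time_s: 13.88
position: [0.5067, -0.1588, 0.1214]
tool_rot: [180.0, -0.2, -12.8]
ft_force: [0.9, 0.2, -0.4]
width: 0.548
finger_force: 0.0
```

Run:
```python
from h import *
q=([.506,-.1585,.12],-12.7); 
for v,yw,l in(([.5045,.2025],-4,[.519,-.098]),([.5033,.141],-7,[.533,-.0375])):
    print('go',rel(*q,v+[.12],yw)); print('carry',rel(v+[.11],yw,l+[.11],-12.7)); q=(l+[.12],-12.7)
```

```text
go ([-0.1617, -0.7037, -0.0], -0.0483)
carry ([0.0709, 0.5975, 0.0], 0.0483)
go ([-0.1357, -0.4594, -0.0], -0.0317)
carry ([0.1025, 0.3471, 0.0], 0.0317)
```

Now the red van, with a straight path across the clear gap. One more row set settles it.

Emit:
{"fn": "move_arm", "kwargs": {"steps": [[[-0.162,-0.704,0],[0,0,-0.048],-0.1],[[-0.162,-0.704,0],[0,0,-0.048],-0.1],[[-0.162,-0.704,0],[0,0,-0.048],-0.1],[[-0.162,-0.704,0],[0,0,-0.048],-0.1],[[-0.162,-0.704,0],[0,0,-0.048],-0.1],[[-0.162,-0.704,0],[0,0,-0.048],-0.1],[[-0.162,-0.704,0],[0,0,-0.048],-0.1],[[-0.162,-0.704,0],[0,0,-0.048],-0.1],[[-0.162,-0.704,0],[0,0,-0.048],-0.1],[[-0.162,-0.704,0],[0,0,-0.048],-0.1],[[-0.162,-0.704,0],[0,0,-0.048],-0.1],[[-0.162,-0.704,0],[0,0,-0.048],-0.1]]}}

```text
time_s: 14.88
position: [0.5032, 0.2024, 0.1185]
tool_rot: [179.9, 0.1, -4.1]
ft_force: [0.4, -0.0, -0.7]
width: 0.549
finger_force: 0.0
```

Emit:
{"fn": "move_arm", "kwargs": {"steps": [[[0,0,0],[0,0,0],-0.1],[[0,0,0],[0,0,0],-0.1],[[0,0,0],[0,0,0],-0.1],[[0,0,0.06],[0,0,0],-0.1],[[0,0,0.12],[0,0,0],-0.1],[[0,0,0.166],[0,0,0],-0.1],[[0,0,0.166],[0,0,0],-0.1],[[0,0,0.166],[0,0,0],-0.1],[[0,0,0.166],[0,0,0],-0.1]]}}

```text
time_s: 15.63
position: [0.5043, 0.2024, 0.0367]
tool_rot: [180.0, 0.0, -4.2]
ft_force: [-0.1, 0.5, 0.7]
width: 0.552
finger_force: 0.0
```

Emit:
{"fn": "move_arm", "kwargs": {"steps": [[[0,0,0],[0,0,0],1],[[0,0,0],[0,0,0],1],[[0,0,0],[0,0,0],1],[[0,0,0],[0,0,0],1],[[0,0,0],[0,0,0],1],[[0,0,0],[0,0,0],1],[[0,0,-0.05],[0,0,0],1],[[0,0,-0.1],[0,0,0],1],[[0,0,-0.146],[0,0,0],1],[[0,0,-0.146],[0,0,0],1]]}}

```text
time_s: 16.47
position: [0.5069, 0.204, 0.1135]
tool_rot: [-179.9, -0.4, -4.1]
ft_force: [0.8, -0.2, -1.2]
width: 0.277
finger_force: 15.0
```

Emit:
{"fn": "move_arm", "kwargs": {"steps": [[[0.071,0.597,0],[0,0,0.048],1],[[0.071,0.597,0],[0,0,0.048],1],[[0.071,0.597,0],[0,0,0.048],1],[[0.071,0.597,0],[0,0,0.048],1],[[0.071,0.597,0],[0,0,0.048],1],[[0.071,0.597,0],[0,0,0.048],1],[[0.071,0.597,0],[0,0,0.048],1],[[0.071,0.597,0],[0,0,0.048],1],[[0.071,0.597,0],[0,0,0.048],1],[[0.071,0.597,0],[0,0,0.048],1],[[0.071,0.597,0],[0,0,0.048],1],[[0.071,0.597,0],[0,0,0.048],1]]}}

```text
time_s: 17.47
position: [0.5174, -0.0953, 0.1093]
tool_rot: [-180.0, 0.1, -12.7]
ft_force: [-0.0, 0.6, -0.9]
width: 0.272
finger_force: 15.0
```

Emit:
{"fn": "move_arm", "kwargs": {"steps": [[[0,0,0],[0,0,0],1],[[0,0,0],[0,0,0],1],[[0,0,0],[0,0,0],1],[[0,0,0.06],[0,0,0],1],[[0,0,0.12],[0,0,0],1],[[0,0,0.145],[0,0,0],1],[[0,0,0.145],[0,0,0],1],[[0,0,0.145],[0,0,0],1],[[0,0,0.145],[0,0,0],1],[[0,0,0.145],[0,0,0],1]]}}

```text
time_s: 18.3
position: [0.5185, -0.0972, 0.0379]
tool_rot: [180.0, -0.1, -12.8]
ft_force: [0.7, 0.1, -0.5]
width: 0.272
finger_force: 15.0
```

Emit:
{"fn": "move_arm", "kwargs": {"steps": [[[0,0,0],[0,0,0],-0.1],[[0,0,0],[0,0,0],-0.1],[[0,0,0],[0,0,0],-0.1],[[0,0,0],[0,0,0],-0.1],[[0,0,-0.05],[0,0,0],-0.1],[[0,0,-0.1],[0,0,0],-0.1],[[0,0,-0.165],[0,0,0],-0.1],[[0,0,-0.165],[0,0,0],-0.1],[[0,0,-0.165],[0,0,0],-0.1]]}}

```text
time_s: 19.05
position: [0.5195, -0.0977, 0.1215]
tool_rot: [180.0, -0.3, -12.8]
ft_force: [-0.2, 0.6, -0.0]
width: 0.554
finger_force: 0.0
```

Emit:
{"fn": "move_arm", "kwargs": {"steps": [[[-0.136,-0.459,0],[0,0,-0.032],-0.1],[[-0.136,-0.459,0],[0,0,-0.032],-0.1],[[-0.136,-0.459,0],[0,0,-0.032],-0.1],[[-0.136,-0.459,0],[0,0,-0.032],-0.1],[[-0.136,-0.459,0],[0,0,-0.032],-0.1],[[-0.136,-0.459,0],[0,0,-0.032],-0.1],[[-0.136,-0.459,0],[0,0,-0.032],-0.1],[[-0.136,-0.459,0],[0,0,-0.032],-0.1],[[-0.136,-0.459,0],[0,0,-0.032],-0.1],[[-0.136,-0.459,0],[0,0,-0.032],-0.1],[[-0.136,-0.459,0],[0,0,-0.032],-0.1],[[-0.136,-0.459,0],[0,0,-0.032],-0.1]]}}

```text
time_s: 20.05
position: [0.5026, 0.1405, 0.1195]
tool_rot: [180.0, 0.0, -7.1]
ft_force: [-0.1, 0.5, -0.2]
width: 0.551
finger_force: 0.0
```

Now the silver tank.

Emit:
{"fn": "move_arm", "kwargs": {"steps": [[[0,0,0.06],[0,0,0],-0.1],[[0,0,0.12],[0,0,0],-0.1],[[0,0,0.166],[0,0,0],-0.1],[[0,0,0.166],[0,0,0],-0.1],[[0,0,0.166],[0,0,0],-0.1],[[0,0,0.166],[0,0,0],-0.1]]}}

```text
time_s: 20.55
position: [0.5026, 0.141, 0.0365]
tool_rot: [180.0, 0.0, -7.1]
ft_force: [0.0, -0.4, -0.3]
width: 0.546
finger_force: 0.0
```

Emit:
{"fn": "move_arm", "kwargs": {"steps": [[[0,0,0],[0,0,0],1],[[0,0,0],[0,0,0],1],[[0,0,0],[0,0,0],1],[[0,0,0],[0,0,0],1],[[0,0,0],[0,0,0],1],[[0,0,0],[0,0,0],1],[[0,0,-0.05],[0,0,0],1],[[0,0,-0.1],[0,0,0],1],[[0,0,-0.146],[0,0,0],1],[[0,0,-0.146],[0,0,0],1]]}}

```text
time_s: 21.38
position: [0.5052, 0.1423, 0.1134]
tool_rot: [-179.9, -0.4, -7.0]
ft_force: [1.3, 1.1, -0.3]
width: 0.274
finger_force: 15.0
```

Emit:
{"fn": "move_arm", "kwargs": {"steps": [[[0.102,0.347,0],[0,0,0.032],1],[[0.102,0.347,0],[0,0,0.032],1],[[0.102,0.347,0],[0,0,0.032],1],[[0.102,0.347,0],[0,0,0.032],1],[[0.102,0.347,0],[0,0,0.032],1],[[0.102,0.347,0],[0,0,0.032],1],[[0.102,0.347,0],[0,0,0.032],1],[[0.102,0.347,0],[0,0,0.032],1],[[0.102,0.347,0],[0,0,0.032],1],[[0.102,0.347,0],[0,0,0.032],1],[[0.102,0.347,0],[0,0,0.032],1]]}}

```text
time_s: 22.3
position: [0.5316, -0.0356, 0.1096]
tool_rot: [-180.0, 0.0, -12.7]
ft_force: [0.0, 0.1, -1.1]
width: 0.272
finger_force: 15.0
```

Run:
```python
from h import *
d=env.read_camera('wrist'); cv2.imwrite('pics/w8.png',d['color']); o=env.observe();print(o['position'],o['tool_rot'])
```

```text
[ 0.531719   -0.03576026  0.10966174] [-1.79988759e+02  8.09043870e-03 -1.27115952e+01]
```

View pics/w8.png

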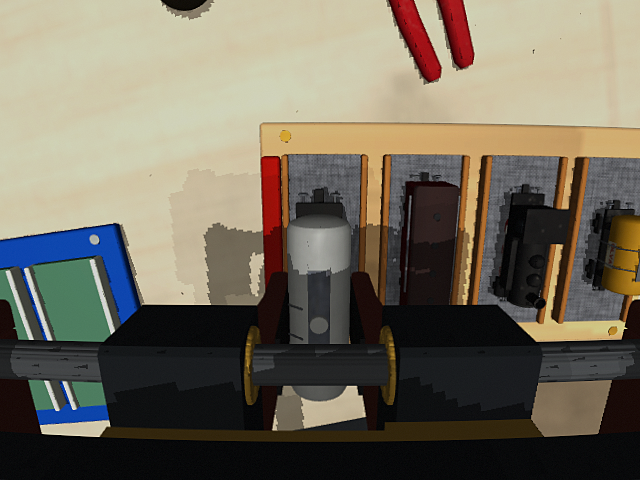

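The silver tank (320) hangs straight over the lane beside the red block (ribs 286 and 364). The van, loco and yellow tank stand upright in their lanes, and the pot at the top is untouched. Lowering.

Emit:
{"fn": "move_arm", "kwargs": {"steps": [[[0,0,0],[0,0,0],1],[[0,0,0],[0,0,0],1],[[0,0,0.06],[0,0,0],1],[[0,0,0.12],[0,0,0],1],[[0,0,0.145],[0,0,0],1],[[0,0,0.145],[0,0,0],1],[[0,0,0.145],[0,0,0],1],[[0,0,0.145],[0,0,0],1],[[0,0,0.145],[0,0,0],1]]}}

```text
time_s: 23.1
position: [0.5324, -0.0368, 0.0378]
tool_rot: [-180.0, -0.1, -12.8]
ft_force: [0.3, 0.8, -1.5]
width: 0.27
finger_force: 15.0
```

Emit:
{"fn": "move_arm", "kwargs": {"steps": [[[0,0,0],[0,0,0],-0.1],[[0,0,0],[0,0,0],-0.1],[[0,0,0],[0,0,0],-0.1],[[0,0,0],[0,0,0],-0.1],[[0,0,-0.05],[0,0,0],-0.1],[[0,0,-0.1],[0,0,0],-0.1],[[-0.02,0.06,-0.18],[0,0,0],-0.1],[[-0.04,0.12,-0.26],[0,0,0],-0.1],[[-0.06,0.18,-0.34],[0,0,0],-0.1],[[-0.06,0.18,-0.42],[0,0,0],-0.1],[[-0.06,0.18,-0.5],[0,0,0],-0.1],[[-0.06,0.18,-0.5],[0,0,0],-0.1]]}}

```text
time_s: 24.1
position: [0.4837, -0.1195, 0.2923]
tool_rot: [179.9, -0.4, -12.9]
ft_force: [1.0, -0.6, 0.7]
width: 0.552
finger_force: 0.0
```

Run:
```python
from h import *
d=env.read_camera('wrist'); cv2.imwrite('pics/w9.png',d['color']); np.savez('w9.npz',**d); print(env.observe()['position'])
```

```text
[ 0.48538114 -0.11996009  0.29475273]
```

View pics/w9.png

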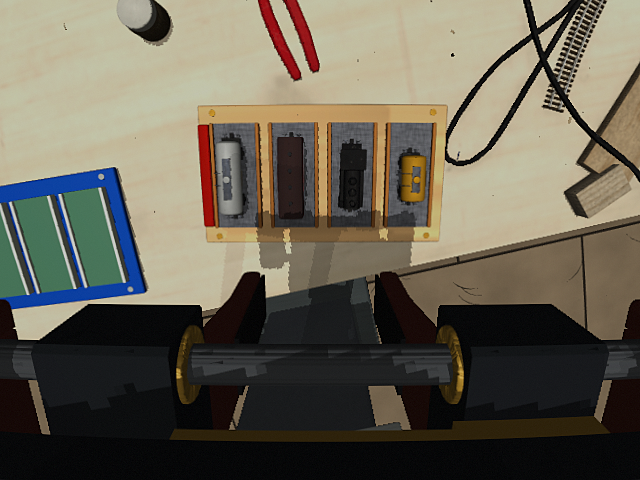

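All four stand upright in the lanes in the right order: silver (229,177), van (291,177), loco (352,175), yellow (413,177). The pot stands at (145,18). A quick check of how well they are centred:

Run:
```python
from h import *
np.set_printoptions(precision=4,suppress=True)
c=cal(dict(np.load('w9.npz')))
v=back([(229,177),(291,177),(352,175),(413,177)],.048,c); L=np.array([[.533,-.0375],[.5195,-.098],[.506,-.1585],[.4925,-.219]])
l=back([(236,175),(293.5,175),(352.5,175),(410.5,175)],.018,c)
a=np.radians(-12.7); R=np.array([[np.cos(a),np.sin(a)],[-np.sin(a),np.cos(a)]])
print('vs fit lanes',(v-L)@R.T*1e3,'\nvs lanes here',(v-l)@R.T*1e3)
```

```text
vs fit lanes [[1.6157 0.2781]
 [1.0887 0.2046]
 [2.7525 1.418 ]
 [0.6532 2.2463]] 
vs lanes here [[0.5299 0.7958]
 [0.5179 0.5699]
 [2.5011 3.0239]
 [0.5159 4.3405]]
```

All are within about 4 mm of the lane middle, in lanes 44 mm wide, and the robot is clear of everything. Handing in.

```bash
python3 -c "
from workcell import env
print(env.finish_job())"
```

```text
the job is handed in; nothing more can be done
None
```

All four vehicles stand upright in the rack lanes in reverse order (silver tank next to the red block, then red van, loco and yellow tank), each within about 4 mm of mid-lane; the glue pot is untouched, and I handed the job in at about 24 s.

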